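# Change the reference vial that stands behind the glassware

## Robot

A 6-joint arm with a two-finger parallel gripper is mounted at the origin on a cart in front of the work surface, level with it; the furniture and walls round the work are solid. World frame = base frame: x ahead of the robot, y to its left, z up, the work surface at z = 0. Lengths are in mm, angles in degrees, forces in N, time in s.
With the tool pointing down it reaches from about 300 to 850 mm from the base axis. Payload 4.2 kg.
Tool frame: the origin (TCP) lies at the very end of the fingers, on their centre line; the grasp point (between the pads) lies 19 mm behind it (env.grip_depth is the distance from the TCP to the grasp point, in mm); z points along the fingers, y is the line along which they close (so a half turn about z gives the same grasp; the last joint's range is limited). The gripper opens to 91 mm and grips with 3 to 60 N. Pads are 32 mm wide; open, the fingers measure 118 mm over their backs; the gripper's body (76 mm by 178 mm) begins 60 mm behind the grasp point.
Start: joints at [-66.75, 18.312, 89.639, -0, 72.044, -1.146], TCP at [237.508, -523.673, 213.976] pointing down, gripper open.
Joint ranges: [-177.97, 177.97], [-48.28, 115.42], [12.27, 149.76], [-77.06, 257.06], [2.81, 150.46], [-146.56, 146.56]. Speed limits (degrees/s): [147.25, 147.25, 180, 180, 180, 180].

## Interface

Orientations are given as [roll, pitch, yaw] about the fixed x, y, z axes, in that order (R = Rz(yaw) Ry(pitch) Rx(roll)).
In Python, from workcell import env, cams gives the robot as it stands.
- The arm moves only by the tool apply_moves, never from a script. Its argument "deltas" is a list of rows, each a list of 5 numbers: the shift along the tool's x, y, z in m, then the turn about the tool's z in rad, then the opening, from -1 (shut) to 1 (fully open), so that 0 is half open. In form: [[tx, ty, tz, roll, gripper], ...]. A call has 1 to 5 rows; each row is the pose to reach, as a shift and turn from the pose commanded when the call began, along the tool's axes at that moment; what a row does not reach only later rows make up. A row lasts 1/10 s, in which the tool goes at most 50 mm and 8.59 degrees, less where a joint would pass 70% of its speed; a pose out of reach is approached as far as the arm can. A call with a gripper value outside its range is refused whole. The fingers move at their own pace and stop on an object; "grip_force" is the grip in N (left out, the last holds). Time passes only in rows, so rows that repeat a pose let the fingers close. It gives the time, the measured TCP pose, the force, the opening and the grip force at its end, in the units of the state.
- env.state(): the state, without advancing time (a new reading comes with each control period).
- cams.grab_frame(name): name is "scene" or "top" or "wrist"; returns the picture (400x640x3 uint8, blue, green, red); there is no depth.
- cams.get_calibration(name): a dict with "mtx" (3x3 intrinsics, pixels), "k1" (the pictures are not rectified: a ray, as slopes to the right and down, at radius r is drawn at 1 + k1 r^2 times it, then the intrinsics apply), "eye" and "attitude" of the camera in the world; the wrist camera has in their place "tool_from_camera" (4x4, takes a point from camera to tool coordinates, whose origin is the TCP and whose axes are the flange's). Camera axes: x right, y down, z forward; pixel columns grow to the right and rows downward; lengths in mm; the calibration is good to about 2 mm. A picture is of the moment at which its call begins: read the wrist's pose just before it. get_calibration takes no time and is no camera call.
- env.job_done(): hands the job in; it is judged then, once.
The state is a dict: "time_s": time; "qpos": joint angles; "qvel": joint speeds; "effort": joint torques, N m; "ee_pos": TCP position; "ee_rot": TCP orientation; "force": force on the tool from outside, world axes, zero at the start; "torque": the same for the moment, N m; "gripper_width": finger opening in mm; "gripper_force": force on a finger pad.
Only numpy, scipy, OpenCV 4.12 (cv2) and the standard library are available. Lean on these libraries where they do the work, as an engineer would, in place of code of your own. Each camera call takes 0.05 s, during which the arm holds its last target. There are 200 camera calls.

## Task

Change the reference vial at the burette doser. First clear the tall beaker and the conical flask out of the grey carrier onto the steel tray, so that the small brown vial behind them can be reached; the used vial with the blue cap goes from the round seat into the free hole of the small rack, and the brown vial goes into the seat in its place. Only then put the beaker and the flask back upright, each into the same well of the carrier that it stood in at the start, and leave the white-capped vial in the rack alone.

Things in the scene. Friction and masses are not known exactly. Their poses are not given: they have to be found in the camera images.
- beaker_mid (a point): tall clear glass beaker, 130 mm high, open at the top, about 56 mm across, 90 g; the point is at its centre half-way up (65 mm above its underside), z up along its axis. Its lip and spout make it 63 mm along its x, so grip it across its y (57 mm over the rim), high up. It starts in one of the two wide front wells of the carrier
- flask_mid (a point): clear glass conical flask, 105 mm high, foot 62 mm across, solid neck 33 mm across from 31 mm above its underside up to the top; grip it round the upper neck, fingers in any direction; 90 g. The point is at its centre half-way up (52.5 mm above its underside), z up. It starts in the other wide front well of the carrier
- brown_vial_mid (a point): small brown vial with a black screw cap, 27 mm across and 52 mm high (the cap, 20 mm across, is the top 8 mm), 18 g; the fresh reference. The point is at its centre half-way up (26 mm above its underside), z up. It starts in the narrow well at the back of the carrier, close behind beaker and flask
- used_vial_mid (a point): small white vial with a blue screw cap, 28 mm across and 52 mm high (the cap, 21 mm across, is the top 8 mm), 18 g; the used one. The point is at its centre half-way up (26 mm above its underside), z up. It starts in the round seat
- white_vial_mid (a point): small white vial with a white screw cap, 29 mm across and 48 mm high, 18 g, in the rack's hole farther from the robot; to be left alone. The point is at its centre half-way up (24 mm above its underside), z up
- caddy: grey bottle carrier, a fixed flat block 124 mm (x) by 182 mm (y), 20 mm high; origin at the centre of its underside, x away from the robot. It has two equal wide round wells, 77 mm across, centred at x = -18 mm, y = +43 mm and y = -43 mm, and one narrow well, 42 mm across, at x = +34 mm, y = 0. The floor of every well is 6 mm above the underside, so the wells are 14 mm deep
- tray: shallow steel tray, fixed, 111 mm (x) by 177 mm (y), rim 12.6 mm high; origin at the centre of its underside, floor 2.5 mm above that. Beaker and flask fit side by side at x = -10, y = -39 and +39 mm (beaker best at -39, farther from seat and rack). The changer's black deck, 0.18 m high, overhangs the bench from world x = 0.53 m on where y is below -0.13 m: carry things there straight along the front, not in an arc
- seat_floor (a point): centre of the floor of the round vial seat of the doser, z up: a fixed dark base 64 mm across with an upright aluminium collar, inside 41 mm across. The floor is 9 mm above the bench, the collar's rim 16 mm above the floor
- rack_free (a point): centre of the floor of the free hole (the one nearer the robot) of the small white rack, z up, x along the rack away from the robot. The rack is fixed, 110 mm by 52 mm, 22 mm high; the hole is 41 mm across and 16 mm deep, its floor 6 mm above the bench; the other hole, with the white-capped vial, lies 54 mm farther on along x

How it is judged (in metres and radians):
On the way, in this order (a step that is already met when the one before it is completed fails the run):
1. beaker and flask both stand upright on the steel tray, released, the brown vial still in its well (x of beaker_mid in the frame of tray between -0.045 and 0.045 m and y of beaker_mid in the frame of tray between -0.08 and 0.08 m and z of beaker_mid in the frame of tray between 0.062 and 0.073 m and angle between each of beaker_mid, flask_mid's own z axis and vertical below 0.1 rad and linear speed of each of beaker, flask below 0.03 m/s and x of flask_mid in the frame of tray between -0.045 and 0.045 m and y of flask_mid in the frame of tray between -0.08 and 0.08 m and z of flask_mid in the frame of tray between 0.0495 and 0.0605 m and contact force between the fingers and beaker below 0.3 N and contact force between the fingers and flask below 0.3 N and distance of brown_vial_mid from where it was at the start of the episode below 0.02 m), for 0.2 s.
2. the brown vial stands in the seat, released, while beaker and flask still stand on the tray (x of beaker_mid in the frame of tray between -0.045 and 0.045 m and y of beaker_mid in the frame of tray between -0.08 and 0.08 m and z of beaker_mid in the frame of tray between 0.062 and 0.073 m and angle between each of beaker_mid, flask_mid, brown_vial_mid's own z axis and vertical below 0.1 rad and linear speed of each of beaker, flask, brown_vial below 0.03 m/s and x of flask_mid in the frame of tray between -0.045 and 0.045 m and y of flask_mid in the frame of tray between -0.08 and 0.08 m and z of flask_mid in the frame of tray between 0.0495 and 0.0605 m and horizontal distance between brown_vial_mid and seat_floor below 0.01 m and z of brown_vial_mid in the frame of seat_floor between 0.02 and 0.031 m and contact force between the fingers and brown_vial below 0.3 N), for 0.2 s.
At the end, for the whole second after the job is handed in: brown vial on the seat's floor, used vial on the floor of the rack's free hole (within 10 mm of centre); beaker and flask each down in its own starting well, within 18 mm of where it stood; all four upright within 0.1 rad, released and at rest (horizontal distance between brown_vial_mid and seat_floor below 0.01 m and z of brown_vial_mid in the frame of seat_floor between 0.02 and 0.031 m and angle between each of brown_vial_mid, used_vial_mid, beaker_mid, flask_mid's own z axis and vertical below 0.1 rad and horizontal distance between used_vial_mid and rack_free below 0.01 m and z of used_vial_mid in the frame of rack_free between 0.02 and 0.031 m and distance of each of beaker_mid, flask_mid from where it was at the start of the episode below 0.018 m and z of beaker_mid in the frame of caddy below 0.076 m and z of flask_mid in the frame of caddy below 0.0635 m and linear speed of each of beaker, flask, brown_vial, used_vial below 0.03 m/s); the robot touches nothing.
It fails at once if beaker, flask or a vial is tipped over (more than 0.6 rad) (angle between any of beaker_mid, flask_mid, brown_vial_mid, used_vial_mid, white_vial_mid's own z axis and vertical above 0.6 rad).
It fails at once if the white-capped vial is taken out or knocked (moved more than 15 mm) (distance of white_vial_mid from where it was at the start of the episode above 0.015 m).
It also fails if it takes over 141 s, if anything falls off the work surface, if the arm or the gripper's body presses on something with over 40 N, if the wrist force passes 120 N, or if a joint passes its speed limit or range.

## Working session

There is one attempt and no reset: what is moved stays moved. The work goes in short steps, Python scripts to look and compute and a tool call to move; the robot and the scene stay as the last step left them, time stands still between calls to the robot, and variables do not carry over. Pictures are saved under pics/ and viewed, at most 14 in all, crops included, and the job is handed in when it is done.

Besides the shell and the picture viewer there is one more tool, called after "Call:" as a command line: name --pt "numbers of a row" for each row, then --argument value for the rest. apply_moves: Moves the arm, as the interface text tells. Its arguments: {"type":"object","properties":{"deltas":{"type":"array"},"grip_force":{"type":"number"}},"required":["deltas"]}

```bash
mkdir -p pics; ls
python3 - <<'E'
from workcell import env,cams
import cv2
print(env.state())
for n in("scene","top","wrist"):
    c=cams.get_calibration(n);print(n,c)
    cv2.imwrite(f"pics/{n}0.png",cams.grab_frame(n))
E
```

```text
pics
{'time_s': 0.0, 'qpos': array([-6.67491049e+01,  1.83515029e+01,  8.97065503e+01, -1.26520877e-04,
        7.20413106e+01, -1.14533835e+00]), 'qvel': array([-0.02168786, -0.04689677, -0.04447297, -0.00616821,  0.09285565,
        0.0866517 ]), 'effort': array([-1.21140372e-03, -4.12459731e+01, -2.31971204e+01,  7.24171568e-02,
        4.57387569e-02, -1.30706981e-04]), 'ee_pos': array([ 237.31129897, -523.20324723,  213.12066611]), 'ee_rot': array([-1.79900654e+02, -1.86587719e-03,  2.43962709e+01]), 'force': array([ 0.60831851, -0.06729368, -0.70236021]), 'torque': array([0.02082133, 0.01512807, 0.00444933]), 'gripper_force': 0.0, 'gripper_width': 90.94213984584071}
scene {'mtx': array([[386.3592126 ,   0.        , 319.86194945],
       [  0.        , 386.3592126 , 195.3763199 ],
       [  0.        ,   0.        ,   1.        ]]), 'k1': 0.023091094123778726, 'eye': array([-58.59249582, 569.46460486, 449.17929086]), 'attitude': array([-113.89037937,   -0.51359298, -138.92571101])}
top {'mtx': array([[509.68183845,   0.        , 323.00294368],
       [  0.        , 509.68183845, 199.53603372],
       [  0.        ,   0.        ,   1.        ]]), 'k1': 0.00854678284198105, 'eye': array([ 304.23708555,  -36.48590775, 1228.9216974 ]), 'attitude': array([-172.49237716,   -0.54298666,  -88.60295193])}
wrist {'mtx': array([[342.68892195,   0.        , 320.15905671],
       [  0.        , 342.68892195, 197.7484727 ],
       [  0.        ,   0.        ,   1.        ]]), 'k1': -9.136140044533632e-05, 'tool_from_camera': array([[-7.48773373e-04, -9.58130713e-01, -2.86330186e-01,
         8.05904949e+01],
       [ 9.99999623e-01, -5.91372291e-04, -6.36192566e-04,
         6.31088349e-01],
       [ 4.40227899e-04, -2.86330554e-01,  9.58130795e-01,
        -1.70775504e+02],
       [ 0.00000000e+00,  0.00000000e+00,  0.00000000e+00,
         1.00000000e+00]])}
```

View pics/top0.png

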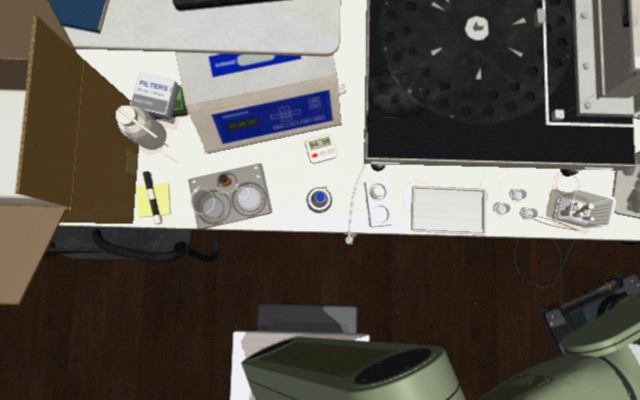

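View pics/scene0.png

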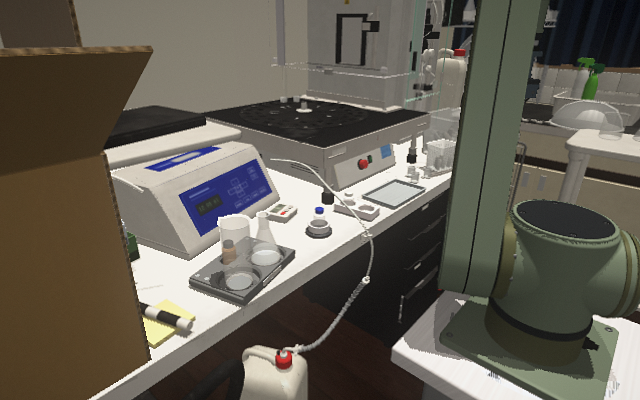

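The top view shows the carrier at about (229,195), with the beaker on the left at (208,205) and the flask on the right at (248,195). The brown vial is at (225,180), the used vial in its seat at (319,198), the rack at (377,203) and the tray at (447,210). The scene view agrees.

```bash
cat > h.py <<'E'
import numpy as np,cv2
from scipy.spatial.transform import Rotation as Ro
from workcell import env,cams
def pose(n,st=None):
    c=cams.get_calibration(n)
    if n!="wrist": return c,Ro.from_euler('xyz',c["attitude"],degrees=True).as_matrix(),np.array(c["eye"])
    st=st or env.state(); Rt=Ro.from_euler('xyz',st["ee_rot"],degrees=True).as_matrix(); T=c["tool_from_camera"]
    return c,Rt@T[:3,:3],Rt@T[:3,3]+st["ee_pos"]
def pix2w(n,uv,z,st=None):
    c,R,e=pose(n,st);K=c["mtx"]
    p=cv2.undistortPoints(np.array([[uv]],float),K,np.array([c["k1"],0,0,0]))[0,0]
    d=R@[p[0],p[1],1]; return (e+d*(z-e[2])/d[2]).round(1)
def w2pix(n,P,st=None):
    c,R,e=pose(n,st)
    q=(np.atleast_2d(P)-e)@R; s=q[:,:2]/q[:,2:]
    s=s*(1+c["k1"]*(s**2).sum(1,keepdims=True)); return s*[c["mtx"][0,0],c["mtx"][1,1]]+c["mtx"][:2,2]
def crop(src,out,x0,x1,y0,y1,f):
    im=cv2.imread(src)[y0:y1,x0:x1]; cv2.imwrite(out,cv2.resize(im,None,fx=f,fy=f,interpolation=cv2.INTER_CUBIC))
E
python3 - <<'E'
from h import *
crop("pics/top0.png","pics/topc.png",180,500,150,245,2.5)
crop("pics/top0.png","pics/a.png",180,340,155,235,5)
crop("pics/top0.png","pics/b.png",340,500,155,245,5)
cv2.imwrite("pics/ab.png",np.vstack([cv2.imread("pics/a.png")[:300*2][:400],cv2.imread("pics/b.png")])[:850])
im=np.vstack([cv2.resize(cv2.imread("pics/a.png"),(600,300)),cv2.resize(cv2.imread("pics/b.png")[:400],(600,300))]);cv2.imwrite("pics/ab.png",im)
for n,uv,z in [("caddyctr",(229.5,196),20),("used",(319.5,198),61),("tray",(447.5,210),12),("rackfree",(379,214),22),("white",(377,191),54)]: print(n,pix2w("top",uv,z))
E
```

```text
caddyctr [466.6 179.5  20. ]
used [461.8 -35.6  61. ]
tray [ 447.1 -344.2   12. ]
rackfree [ 432.2 -178.2   22. ]
white [ 482.6 -169.3   54. ]
```

View pics/ab.png

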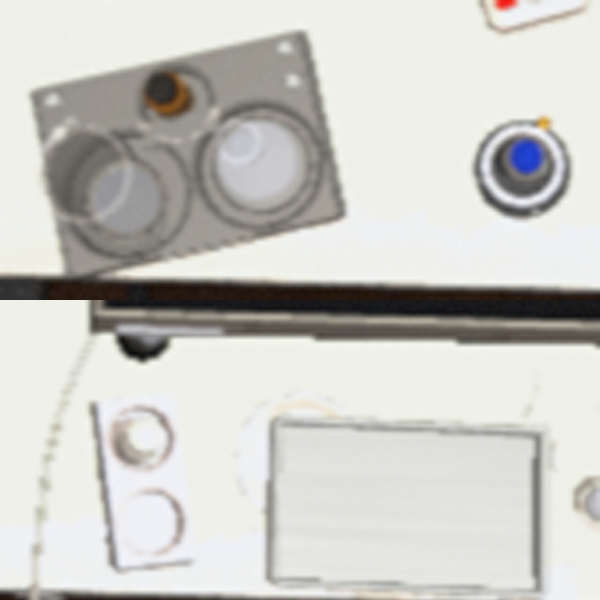

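Run:
```python
from h import *
A=lambda x,y:(180+x/3.75,155+y/3.75)
B=lambda x,y:(340+x/3.75,155+(y-300)/3.75)
for n,uv,z in [("c1",A(33,92),20),("c2",A(303,30),20),("c3",A(344,214),20),("c4",A(68,274),20),("wellR",A(261,165),20),("wellL",A(127,193),20),("wellN",A(179,103),20),("neck",A(238,143),111),("rim",A(87,172),136),("brown",A(166,87),58),("used",A(525,155),61),("seat",A(522,166),25),("free",B(158,520),22),("whole",B(141,437),22),("wcap",B(137,433),54),
 ("t1",B(272,420),12.6),("t2",B(547,433),12.6),("t3",B(540,592),12.6),("t4",B(270,580),12.6)]: print(n,pix2w("top",uv,z))
for uv in [(364,165),(357,195),(351,230)]:
    print("tube",uv,[w2pix("scene",pix2w("top",uv,z))[0].round().tolist() for z in (0,100,200,300)],pix2w("top",uv,200))
print(w2pix("wrist",[[450,-340,12],[450,-160,20]]))
```

```text
c1 [503.9 278.8  20. ]
c2 [548.8 108.1  20. ]
c3 [430.6  77.3  20. ]
c4 [388.1 249.9  20. ]
wellR [460.6 131.3  20. ]
wellL [440.5 215.5  20. ]
wellN [499.2 185.4  20. ]
neck [461.6 132.8 111. ]
rim [439.  214.9 136. ]
brown [502.9 186.9  58. ]
used [465.7 -36.7  61. ]
seat [463.6 -34.9  25. ]
free [ 433.2 -185.7   22. ]
whole [ 486.2 -174.3   22. ]
wcap [ 483.8 -168.2   54. ]
t1 [ 500.9 -259.8   12.6]
t2 [ 497.  -437.3   12.6]
t3 [ 394.3 -431.    12.6]
t4 [ 397.6 -258.7   12.6]
tube (364, 165) [[320.0, 207.0], [325.0, 174.0], [329.0, 138.0], [335.0, 97.0]] [ 513.8 -125.4  200. ]
tube (357, 195) [[339.0, 217.0], [342.0, 183.0], [347.0, 145.0], [352.0, 101.0]] [ 451.1 -112.   200. ]
tube (351, 230) [[363.0, 230.0], [367.0, 193.0], [370.0, 152.0], [375.0, 106.0]] [ 379.4 -101.   200. ]
[[ 230.17830869 -127.72391755]
 [  15.69139649 -247.87811959]]
```

Call:
apply_moves --pt "0.034 -0.032 -0.017 0 1" --pt "0.068 -0.064 -0.034 0 1" --pt "0.101 -0.095 -0.051 0 1" --pt "0.135 -0.127 -0.068 0 1" --pt "0.168 -0.159 -0.086 0 1"

```text
time_s: 0.65
ee_pos: [325.0, -307.6, 300.3]
ee_rot: [-180.0, -0.0, 24.4]
force: [0.5, 0.2, 0.2]
gripper_width: 91.1
gripper_force: 0.0
```

Call:
apply_moves --pt "0.034 -0.032 0 0 1" --pt "0.068 -0.064 0 0 1" --pt "0.101 -0.095 0 0 1" --pt "0.135 -0.127 0 0 1" --pt "0.168 -0.159 0 0 1"

```text
time_s: 1.15
ee_pos: [412.3, -93.4, 299.9]
ee_rot: [180.0, -0.0, 24.4]
force: [0.1, -0.3, -0.6]
gripper_width: 91.3
gripper_force: 0.0
```

Call:
apply_moves --pt "0.034 -0.032 0 0.085 1" --pt "0.068 -0.064 0 0.17 1" --pt "0.101 -0.095 0 0.255 1" --pt "0.135 -0.127 0 0.341 1" --pt "0.168 -0.159 0 0.426 1"

```text
time_s: 1.65
ee_pos: [499.7, 120.9, 299.7]
ee_rot: [180.0, 0.0, -0.2]
force: [0.2, -0.6, -0.1]
gripper_width: 91.5
gripper_force: 0.0
```

Run:
```python
from h import *
st=env.state(); print(st["ee_pos"],st["ee_rot"],st["force"],st["qpos"])
import json
json.dump({k:list(st[k]) for k in("ee_pos","ee_rot")},open("st1.json","w"))
cv2.imwrite("pics/w1.png",cams.grab_frame("wrist"))
```

```text
[499.72581293 120.85471706 299.73582071] [ 1.79978061e+02  8.22584579e-03 -1.92327700e-01] [ 0.18254825 -0.6250451  -0.0822116 ] [ 1.23266200e+01  1.02715477e+01  8.83207317e+01 -1.98564541e-02
  8.14205069e+01  1.02521910e+02]
```

View pics/w1.png

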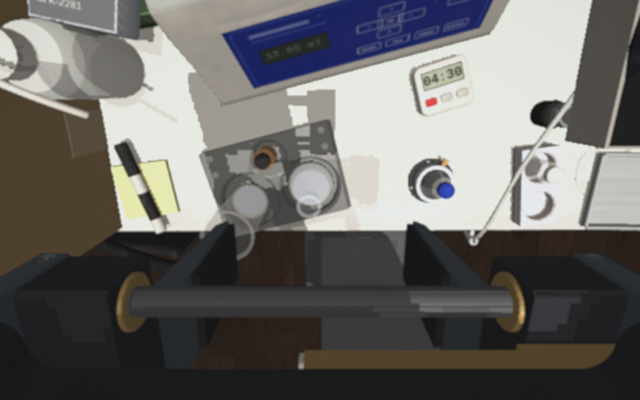

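The wrist view shows the carrier with the beaker rim at (230,235) partly behind a finger, the flask neck at (309,206), the brown cap at (263,157) and the used cap at (446,190). The hose passes left of the rack. I'll step back for a clear view of the rim.

Call:
apply_moves --pt "-0.03 -0.02 0 0 1" --pt "-0.06 -0.04 0 0 1" --pt "-0.09 -0.06 0 0 1" --pt "-0.11 -0.08 0 0 1" --pt "-0.11 -0.08 0 0 1"

```text
time_s: 2.2
ee_pos: [387.2, 200.1, 300.0]
ee_rot: [-180.0, 0.0, 0.2]
force: [0.1, 0.5, -0.2]
gripper_width: 91.5
gripper_force: 0.0
```

Run:
```python
from h import *
st=env.state(); print(st["ee_pos"],st["ee_rot"])
import json
json.dump({k:list(st[k]) for k in("ee_pos","ee_rot")},open("st2.json","w"))
cv2.imwrite("pics/w2.png",cams.grab_frame("wrist"))
g={"beaker":(439.5,215,136),"flask":(461,132,111),"brown":(502,186,58),"used":(464.5,-36,61)}
for k,p in g.items(): print(k,w2pix("wrist",p,st))
crop("pics/w2.png","pics/w2c.png",160,460,60,260,2.6)
```

```text
[387.20314563 200.12802723 300.02621759] [-1.79960478e+02  4.49858103e-02  2.13301599e-01]
beaker [[304.2489575  126.20264733]]
flask [[387.20122171 102.66927746]]
brown [[332.59211868  63.70890792]]
used [[525.55464399  99.02955647]]
```

View pics/w2c.png

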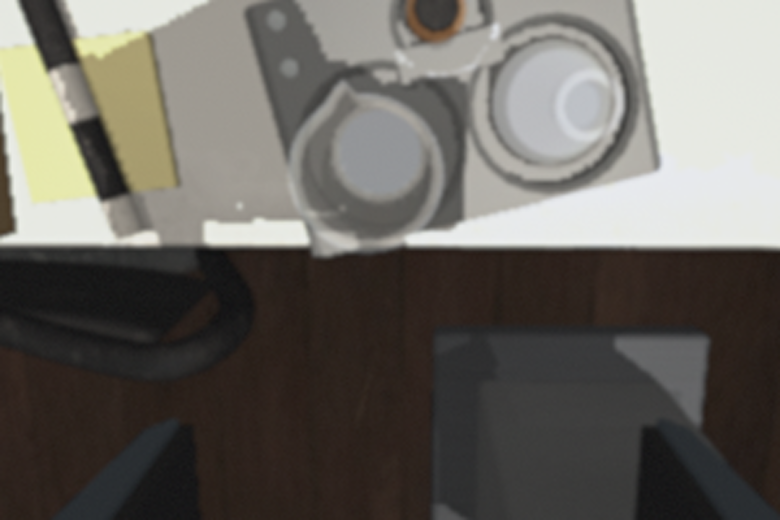

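The beaker rim is centred at about (301,125) full-frame. Its spout is at (293,93), so its x axis is turned about 13.5°, in line with the carrier. The flask neck is at (385,100) and the brown cap at (327,65). Top and wrist views agree within 3 mm.

Call:
apply_moves --pt "0.018 -0.006 0.03 -0.08 0.75" --pt "0.036 -0.012 0.06 -0.16 0.75" --pt "0.053 -0.017 0.09 -0.235 0.75" --pt "0.053 -0.017 0.12 -0.235 0.75" --pt "0.053 -0.017 0.14 -0.235 0.75"

```text
time_s: 2.75
ee_pos: [442.9, 214.5, 157.2]
ee_rot: [179.9, 0.2, 13.4]
force: [-0.5, -0.9, -0.1]
gripper_width: 79.6
gripper_force: 0.0
```

Call:
apply_moves --pt "0 0 0.015 0 0.75" --pt "0 0 0.03 0 0.75" --pt "0 0 0.045 0 0.75" --pt "0 0 0.06 0 0.75" --pt "0 0 0.06 0 0.75"

```text
time_s: 3.25
ee_pos: [441.9, 214.3, 97.9]
ee_rot: [179.9, 0.3, 13.4]
force: [-0.8, -0.7, 0.4]
gripper_width: 80.2
gripper_force: 0.0
```

Call:
apply_moves --pt "0 0 0 0 0.2" --pt "0 0 0 0 0.0" --pt "0 0 0 0 -0.3" --pt "0 0 0 0 -0.6" --pt "0 0 0 0 -0.6" --grip_force 12

```text
time_s: 3.75
ee_pos: [443.0, 216.1, 100.6]
ee_rot: [-180.0, -0.1, 13.5]
force: [-1.0, 0.0, 2.3]
gripper_width: 56.7
gripper_force: 12.0
```

Call:
apply_moves --pt "0 0 -0.01 0 -0.6" --pt "0 0 -0.04 0.03 -0.6" --pt "0 0 -0.08 0.1 -0.6" --pt "0 0 -0.12 0.17 -0.6" --pt "0 0 -0.15 0.235 -0.6" --grip_force 15

```text
time_s: 4.25
ee_pos: [442.8, 216.1, 253.1]
ee_rot: [-179.9, -0.2, -0.2]
force: [0.5, 0.7, -0.5]
gripper_width: 56.5
gripper_force: 15.0
```

Call:
apply_moves --pt "0 0.03 0 0 -0.6" --pt "0 0.07 0 0 -0.6" --pt "0 0.11 0 0 -0.6" --pt "0 0.15 0 0 -0.6" --pt "0 0.19 0 0 -0.6"

```text
time_s: 4.75
ee_pos: [442.0, 24.5, 250.6]
ee_rot: [180.0, -0.0, 0.0]
force: [1.2, -0.3, -0.6]
gripper_width: 56.5
gripper_force: 15.0
```

Call:
apply_moves --pt "0 0.04 0 0 -0.6" --pt "0 0.08 0 0 -0.6" --pt "0 0.12 0 0 -0.6" --pt "0 0.16 0 0 -0.6" --pt "0 0.2 0 0 -0.6"

```text
time_s: 5.25
ee_pos: [441.9, -175.6, 250.6]
ee_rot: [180.0, -0.0, -0.0]
force: [0.3, 0.5, 0.4]
gripper_width: 56.9
gripper_force: 15.0
```

Call:
apply_moves --pt "0 0.04 0 0 -0.6" --pt "0 0.08 0 0 -0.6" --pt "0 0.12 0 0 -0.6" --pt "0 0.15 0 0 -0.6" --pt "0 0.16 0 0 -0.6"

```text
time_s: 5.75
ee_pos: [442.0, -336.6, 250.0]
ee_rot: [180.0, 0.0, -0.2]
force: [-0.2, 0.4, -1.2]
gripper_width: 56.6
gripper_force: 15.0
```

Run:
```python
from h import *
st=env.state(); print(st["ee_pos"],st["ee_rot"],st["force"],st["gripper_width"],st["qpos"])
import json
json.dump({k:list(st[k]) for k in("ee_pos","ee_rot")},open("st3.json","w"))
cv2.imwrite("pics/w3.png",cams.grab_frame("wrist"))
for p in [(447.5,-346.7,12.6),(433.2,-185.7,22),(437,-385,2.5),(397.6,-258.7,12.6),(394.3,-431,12.6),(500.9,-259.8,12.6),(497,-437.3,12.6)]: print(w2pix("wrist",p,st).round(1))
```

```text
[ 442.00253977 -336.62412627  250.03360954] [ 1.79953250e+02  8.31652627e-03 -1.61923724e-01] [-0.23161087  0.44508224 -1.15234578] 56.63632985850996 [-3.84532313e+01  1.53646573e+01  8.86238580e+01 -4.31292180e-02
  7.59890469e+01  5.17191228e+01]
[[327.8 160.6]]
[[192.7 174.4]]
[[358.5 167.3]]
[[257.1 200.4]]
[[395.2 202.5]]
[[253.  115.3]]
[[405.9 118.2]]
```

View pics/w3.png

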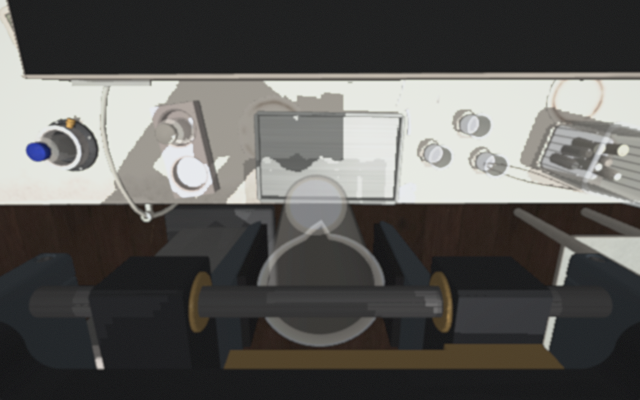

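Tray corners are at (255,113), (405,113), (400,200) and (258,200), so its centre is about (449,-348). The beaker hangs upright with its spout pointing ahead at (322,225).

Call:
apply_moves --pt "-0.002 0.025 0.02 0 -0.6" --pt "-0.004 0.05 0.05 0 -0.6" --pt "-0.004 0.05 0.085 0 -0.6" --pt "-0.004 0.05 0.115 0 -0.6" --pt "-0.004 0.05 0.13 0 -0.6"

```text
time_s: 6.3
ee_pos: [437.2, -381.4, 117.4]
ee_rot: [-179.8, 0.2, 0.0]
force: [0.3, -0.6, -1.1]
gripper_width: 56.4
gripper_force: 15.0
```

Call:
apply_moves --pt "0 0 0.008 0 -0.6" --pt "0 0 0.014 0 -0.6" --pt "0 0 0.019 0 -0.6" --pt "0 0 0.0225 0 -0.6" --pt "0 0 0.0225 0 -0.6"

```text
time_s: 6.8
ee_pos: [438.5, -384.0, 97.7]
ee_rot: [180.0, -0.0, -0.0]
force: [0.5, 0.2, -0.2]
gripper_width: 56.7
gripper_force: 15.0
```

Call:
apply_moves --pt "0 0 0 0 0.4" --pt "0 0 0 0 0.5" --pt "0 0 0 0 0.6" --pt "0 0 0 0 0.7" --pt "0 0 0 0 0.7"

```text
time_s: 7.3
ee_pos: [438.4, -384.1, 97.6]
ee_rot: [180.0, -0.0, -0.0]
force: [-0.8, 1.1, -0.2]
gripper_width: 77.5
gripper_force: 0.0
```

Call:
apply_moves --pt "0 0 -0.02 0 0.7" --pt "0 0 -0.05 0 0.7" --pt "0 0 -0.09 0 0.7" --pt "0 0 -0.13 0 0.7" --pt "0 0 -0.16 0 0.7"

```text
time_s: 7.8
ee_pos: [438.7, -384.4, 260.3]
ee_rot: [179.9, -0.1, -0.0]
force: [0.2, -0.7, -0.8]
gripper_width: 77.8
gripper_force: 0.0
```

Call:
apply_moves --pt "0.002 -0.045 0 0 0.5" --pt "0.004 -0.09 0 0 0.5" --pt "0.006 -0.135 0 0 0.5" --pt "0.008 -0.18 0 0 0.5" --pt "0.01 -0.225 0 0 0.5"

```text
time_s: 8.3
ee_pos: [448.1, -157.4, 257.6]
ee_rot: [180.0, -0.0, -0.1]
force: [1.0, -0.4, -0.1]
gripper_width: 68.5
gripper_force: 0.0
```

Call:
apply_moves --pt "0.002 -0.045 0 0 0.5" --pt "0.004 -0.09 0 0 0.5" --pt "0.006 -0.135 0 0 0.5" --pt "0.008 -0.18 0 0 0.5" --pt "0.013 -0.225 0 0 0.5"

```text
time_s: 8.8
ee_pos: [461.0, 67.7, 257.7]
ee_rot: [180.0, -0.0, -0.0]
force: [0.4, 0.2, 0.4]
gripper_width: 68.6
gripper_force: 0.0
```

Call:
apply_moves --pt "0 -0.03 0.02 0 0.5" --pt "0 -0.067 0.04 0 0.5" --pt "0 -0.067 0.07 0 0.5" --pt "0 -0.067 0.1 0 0.5" --pt "0 -0.067 0.12 0 0.5"

```text
time_s: 9.3
ee_pos: [460.4, 133.1, 135.6]
ee_rot: [180.0, 0.1, 0.1]
force: [0.2, 0.7, 1.0]
gripper_width: 68.3
gripper_force: 0.0
```

Run:
```python
from h import *
import json
st1=json.load(open("st1.json"))
for n,a,b in [("panelUL",(213,122),(224,40)),("panelLR",(335,122),(480,35)),("edge bottom",(207,151),(222,103))]:
    ea=pose("top")[2]; pa=pix2w("top",a,0)-ea
    eb=pose("wrist",st1)[2]; pb=pix2w("wrist",b,0,st1)-eb
    t=np.linalg.lstsq(np.c_[pa,-pb],eb-ea,rcond=None)[0]; print(n,(ea+t[0]*pa).round(),(eb+t[1]*pb).round())
st=env.state(); print(st["ee_pos"],st["ee_rot"],st["force"])
cv2.imwrite("pics/s4.png",cams.grab_frame("scene")); cv2.imwrite("pics/w4.png",cams.grab_frame("wrist"))
a=cv2.imread("pics/s4.png")[100:360,150:550]; b=cv2.imread("pics/w4.png")
cv2.imwrite("pics/sw4.png",np.vstack([cv2.resize(a,(461,300)),cv2.resize(b,(461,288))]))
```

```text
panelUL [639. 222.  49.] [641. 228.  51.]
panelLR [651. -68.  34.] [647. -67.  33.]
edge bottom [571. 235.  36.] [572. 239.  37.]
[460.35146733 133.1243798  135.57204478] [1.79956742e+02 1.31005441e-01 5.04560637e-02] [0.18867191 0.65093503 1.02755471]
```

View pics/sw4.png

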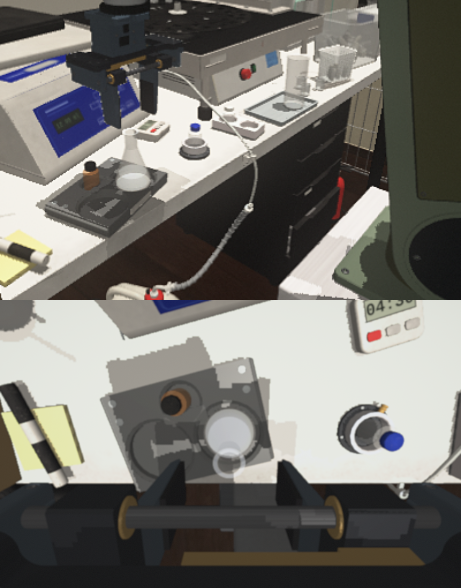

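The beaker stands upright on the tray. The flask neck, at (229,462) in the composite, lies between the fingers.

Call:
apply_moves --pt "0 0 0.02 0 0.5" --pt "0 0 0.04 0 0.5" --pt "0 0 0.055 0 0.5" --pt "0 0 0.063 0 0.5" --pt "0 0 0.063 0 0.5"

```text
time_s: 9.9
ee_pos: [461.6, 132.8, 74.5]
ee_rot: [180.0, 0.0, -0.0]
force: [-0.8, 0.6, -0.6]
gripper_width: 68.2
gripper_force: 0.0
```

Call:
apply_moves --pt "0 0 0 0 0.2" --pt "0 0 0 0 0.0" --pt "0 0 0 0 -0.3" --pt "0 0 0 0 -0.8" --pt "0 0 0 0 -0.8" --grip_force 12

```text
time_s: 10.4
ee_pos: [461.6, 133.0, 74.7]
ee_rot: [-180.0, -0.0, -0.0]
force: [0.4, 0.2, -0.3]
gripper_width: 32.7
gripper_force: 12.0
```

Call:
apply_moves --pt "0 0 0 0 -0.8" --pt "0 0 0 0 -0.8" --pt "0 0 0 0 -0.8" --grip_force 15

```text
time_s: 10.7
ee_pos: [461.6, 133.0, 74.6]
ee_rot: [-180.0, -0.0, -0.0]
force: [-0.3, 0.6, 1.9]
gripper_width: 32.7
gripper_force: 15.0
```

Call:
apply_moves --pt "0 0 -0.01 0 -0.8" --pt "0 0 -0.04 0 -0.8" --pt "0 0 -0.08 0 -0.8" --pt "0 0 -0.12 0 -0.8" --pt "0 0 -0.15 0 -0.8"

```text
time_s: 11.2
ee_pos: [461.9, 133.0, 227.4]
ee_rot: [-180.0, -0.2, -0.0]
force: [1.0, 0.1, -1.1]
gripper_width: 32.3
gripper_force: 15.0
```

Call:
apply_moves --pt "-0.002 0.03 0 0 -0.8" --pt "-0.005 0.07 0 0 -0.8" --pt "-0.008 0.11 0 0 -0.8" --pt "-0.011 0.155 0 0 -0.8" --pt "-0.014 0.2 0 0 -0.8"

```text
time_s: 11.7
ee_pos: [446.8, -68.6, 225.0]
ee_rot: [180.0, -0.0, 0.0]
force: [1.1, -0.7, -1.3]
gripper_width: 32.7
gripper_force: 15.0
```

Call:
apply_moves --pt "-0.002 0.045 0 0 -0.8" --pt "-0.004 0.09 0 0 -0.8" --pt "-0.006 0.135 0 0 -0.8" --pt "-0.008 0.175 0 0 -0.8" --pt "-0.009 0.21 0 0 -0.8"

```text
time_s: 12.2
ee_pos: [437.6, -279.1, 224.9]
ee_rot: [180.0, 0.0, -0.1]
force: [0.5, 1.0, -0.4]
gripper_width: 32.8
gripper_force: 15.0
```

Call:
apply_moves --pt "0 0.02 0.01 0 -0.8" --pt "0 0.03 0.04 0 -0.8" --pt "0 0.03 0.075 0 -0.8" --pt "0 0.03 0.11 0 -0.8" --pt "0 0.03 0.135 0 -0.8"

```text
time_s: 12.7
ee_pos: [437.2, -306.6, 87.6]
ee_rot: [-179.9, 0.1, -0.0]
force: [-0.2, -0.4, -0.6]
gripper_width: 32.9
gripper_force: 15.0
```

Call:
apply_moves --pt "0 0 0.006 0 -0.8" --pt "0 0 0.012 0 -0.8" --pt "0 0 0.016 0 -0.8" --pt "0 0 0.0175 0 -0.8" --pt "0 0 0.0175 0 -0.8"

```text
time_s: 13.2
ee_pos: [438.9, -307.4, 72.8]
ee_rot: [179.9, -0.1, -0.0]
force: [0.4, 0.2, -0.6]
gripper_width: 32.7
gripper_force: 15.0
```

Call:
apply_moves --pt "0 0 0.001 0 -0.8" --pt "0 0 0.001 0 -0.1" --pt "0 0 0.001 0 0.0" --pt "0 0 0.001 0 0.02" --pt "0 0 0.001 0 0.02"

```text
time_s: 13.7
ee_pos: [438.5, -307.2, 71.1]
ee_rot: [180.0, -0.0, -0.0]
force: [-0.9, 0.3, -0.5]
gripper_width: 46.4
gripper_force: 0.0
```

Call:
apply_moves --pt "0 0 -0.02 0 0.02" --pt "0 0 -0.05 0 0.02" --pt "0 0 -0.09 0 0.02" --pt "0 0 -0.13 0 0.02" --pt "0 0 -0.15 0 0.02"

```text
time_s: 14.2
ee_pos: [439.5, -307.9, 224.8]
ee_rot: [179.8, -0.3, -0.0]
force: [0.4, -0.3, 0.0]
gripper_width: 46.5
gripper_force: 0.0
```

Call:
apply_moves --pt "0.003 -0.04 0 0 0.02" --pt "0.006 -0.08 0 0 0.02" --pt "0.009 -0.12 0 0 0.02" --pt "0.012 -0.16 0 0 0.02" --pt "0.015 -0.2 0 0 0.02"

```text
time_s: 14.7
ee_pos: [453.3, -105.6, 221.1]
ee_rot: [180.0, -0.0, -0.0]
force: [1.2, 0.9, -1.3]
gripper_width: 46.3
gripper_force: 0.0
```

Run:
```python
from h import *
st=env.state(); print(st["ee_pos"],st["ee_rot"],st["force"],st["gripper_width"])
cv2.imwrite("pics/w5.png",cams.grab_frame("wrist")); cv2.imwrite("pics/t5.png",cams.grab_frame("top"))
print(w2pix("wrist",[(464.5,-36,61),(464.5,-36,25),(433.2,-185.7,22)],st).round(1))
b=cv2.imread("pics/t5.png")[155:235,330:490]
cv2.imwrite("pics/wt5.png",np.vstack([cv2.imread("pics/w5.png")[:270],cv2.resize(b,(640,320),interpolation=cv2.INTER_CUBIC)]))
```

```text
[ 453.25433341 -105.58948608  221.09249935] [ 1.79992590e+02 -2.87486318e-02 -3.92689647e-02] [ 1.21455212  0.87698093 -1.25292176] 46.272370262464236
[[248.7 169.4]
 [255.3 162.5]
 [391.2 189.5]]
```

View pics/wt5.png

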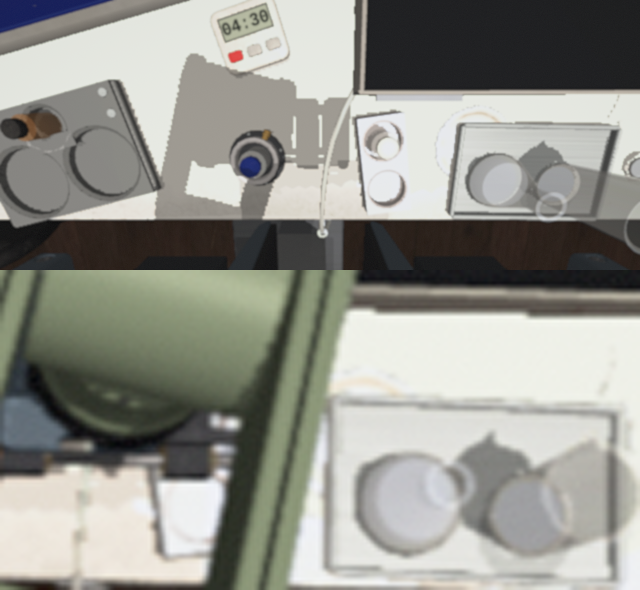

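Run:
```python
from h import *
import json
s3=json.load(open("st3.json")); s5=env.state()
L=np.array([(105,85),(103,110),(106,140),(118,178),(147,215)],float)
t=np.linspace(0,4,81); P3=np.c_[np.interp(t,range(5),L[:,0]),np.interp(t,range(5),L[:,1])]
ea=pose("wrist",s5)[2]; eb=pose("wrist",s3)[2]
for a in [(353,95),(340,125),(330,160),(325,185),(323,200),(322,232)]:
    pa=pix2w("wrist",a,0,s5)-ea; best=None
    for b in P3:
        pb=pix2w("wrist",b,0,s3)-eb
        k=np.linalg.lstsq(np.c_[pa,-pb],eb-ea,rcond=None)[0]; A=ea+k[0]*pa;B=eb+k[1]*pb
        d=np.linalg.norm(A-B)
        if best is None or d<best[0]: best=(round(d,1),((A+B)/2).round(),b.round())
    print(a,best)
# white vial & free hole with both wrist views
for n,a,b in [("hole",(386,186.5),(190,175)),("seat",(257,158),(72,145))]:
    print(n,pix2w("wrist",a,22,s5),pix2w("wrist",b,22,s3))
crop("pics/w3.png","pics/w3c.png",90,290,70,220,4)
```

```text
(353, 95) (np.float64(1.5), array([ 534., -132.,   76.]), array([105.,  85.]))
(340, 125) (np.float64(0.3), array([ 508., -122.,   70.]), array([103., 112.]))
(330, 160) (np.float64(0.5), array([ 473., -113.,   58.]), array([108., 146.]))
(325, 185) (np.float64(1.0), array([ 445., -109.,   46.]), array([115., 168.]))
(323, 200) (np.float64(0.8), array([ 425., -107.,   34.]), array([122., 184.]))
(322, 232) (np.float64(2.0), array([ 370., -106.,  -10.]), array([147., 215.]))
hole [ 436.9 -177.2   22. ] [ 432.5 -182.4   22. ]
seat [468.4 -34.8  22. ] [468.6 -49.5  22. ]
```

View pics/w3c.png

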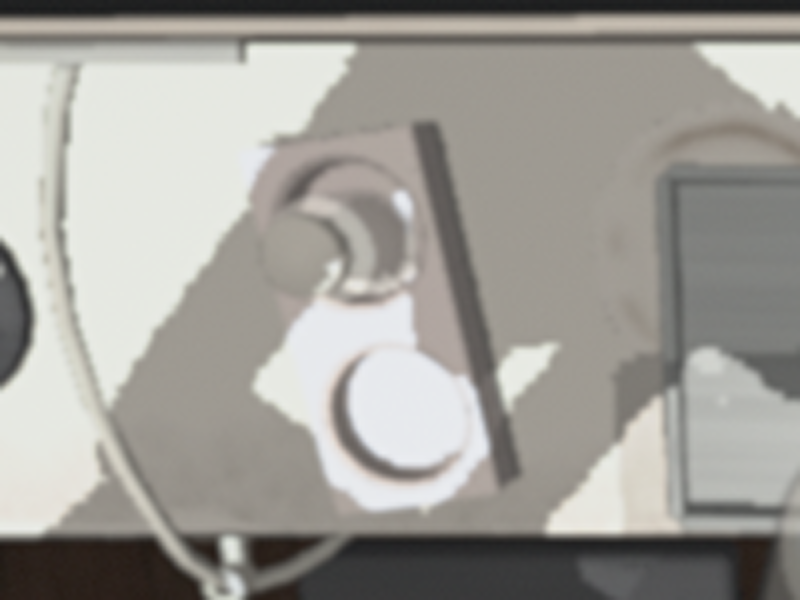

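The composite shows both glasses standing in the tray, the used cap at (250,167), the seat at (257,158) and the free hole at (386,186). The triangulated hose is only 45–75 mm high, so it clears the gripper body. Next is the used vial.

Call:
apply_moves --pt "0.004 -0.03 0 0 0.25" --pt "0.008 -0.055 0.02 0 0.25" --pt "0.012 -0.07 0.05 0 0.25" --pt "0.012 -0.07 0.09 0 0.25" --pt "0.012 -0.07 0.125 0 0.25"

```text
time_s: 15.3
ee_pos: [465.5, -37.3, 94.7]
ee_rot: [180.0, -0.0, 0.0]
force: [-0.4, -0.4, 0.5]
gripper_width: 57.1
gripper_force: 0.0
```

Run:
```python
from h import *
st=env.state(); print(st["ee_pos"],st["ee_rot"],st["gripper_width"])
im=cams.grab_frame("wrist"); cv2.imwrite("pics/w6.png",im)
h=cv2.cvtColor(im,cv2.COLOR_BGR2HSV); m=cv2.inRange(h,(105,120,60),(130,255,255)); m[:60]=0
n,l,s,c=cv2.connectedComponentsWithStats(m)
for i in range(1,n):
    if s[i,4]>60: print(s[i],c[i],pix2w("wrist",c[i],60,st))
# fingertip midline check
print(w2pix("wrist",[st["ee_pos"],(465,-36,61)],st))
```

```text
[465.52740044 -37.2705724   94.7201186 ] [ 1.79967541e+02 -3.94106843e-02  4.29057114e-02] 57.07159658894393
[304 208  30  31 725] [318.21103448 223.22344828] [468.  -36.7  60. ]
[[318.85375087 250.20109461]
 [317.04638732 228.16123454]]
```

The blue cap is centred under the fingers (offset under 3 mm), so I'll descend and grip.

Call:
apply_moves --pt "0.0 0 0.02 0 0.25" --pt "0.001 0 0.04 0 0.25" --pt "0.001 0 0.055 0 0.25" --pt "0.001 0 0.067 0 0.25" --pt "0.001 0 0.067 0 0.25"

```text
time_s: 15.85
ee_pos: [465.9, -37.7, 28.4]
ee_rot: [180.0, 0.1, -0.0]
force: [-0.6, 0.0, 0.9]
gripper_width: 56.9
gripper_force: 0.0
```

Call:
apply_moves --pt "0 0 0 0 0.0" --pt "0 0 0 0 -0.2" --pt "0 0 0 0 -0.5" --pt "0 0 0 0 -0.9" --pt "0 0 0 0 -0.9" --grip_force 8

```text
time_s: 16.35
ee_pos: [466.9, -37.2, 29.5]
ee_rot: [180.0, -0.1, 0.0]
force: [-0.7, -0.6, 3.6]
gripper_width: 27.5
gripper_force: 8.0
```

Call:
apply_moves --pt "0 0 0 0 -0.9" --pt "0 0 -0.01 0 -0.9" --pt "0 0 -0.04 0 -0.9" --pt "0 0 -0.08 0 -0.9" --pt "0 0 -0.12 0 -0.9"

```text
time_s: 16.85
ee_pos: [465.8, -37.0, 150.4]
ee_rot: [-180.0, 0.1, -0.0]
force: [0.9, 0.6, 0.5]
gripper_width: 27.3
gripper_force: 8.0
```

Call:
apply_moves --pt "-0.006 0.03 0 0 -0.9" --pt "-0.012 0.06 0 0 -0.9" --pt "-0.02 0.09 0 0 -0.9" --pt "-0.026 0.12 0 0 -0.9" --pt "-0.032 0.146 0 0 -0.9"

```text
time_s: 17.35
ee_pos: [433.9, -184.3, 149.5]
ee_rot: [180.0, -0.0, -0.0]
force: [-0.7, -0.1, -0.1]
gripper_width: 27.4
gripper_force: 8.0
```

Call:
apply_moves --pt "0 0 0.01 -0.05 -0.9" --pt "0 0 0.02 -0.1 -0.9" --pt "0 0 0.03 -0.15 -0.9" --pt "0 0 0.04 -0.21 -0.9" --pt "0 0 0.04 -0.21 -0.9"

```text
time_s: 17.85
ee_pos: [433.3, -182.6, 108.2]
ee_rot: [-179.9, 0.1, 12.0]
force: [0.0, -0.8, 0.1]
gripper_width: 27.3
gripper_force: 8.0
```

Run:
```python
from h import *
st=env.state(); print(st["ee_pos"],st["ee_rot"],st["gripper_width"],st["force"])
im=cams.grab_frame("wrist"); cv2.imwrite("pics/w7.png",im)
crop("pics/w7.png","pics/w7c.png",200,440,130,300,3.3)
print(w2pix("wrist",[(433,-183,22),(st["ee_pos"])],st))
```

```text
[ 433.33292131 -182.59997013  108.19654577] [-1.79900644e+02  1.34478844e-01  1.20087047e+01] 27.345995192620013 [ 0.02675562 -0.78303021  0.14195964]
[[320.00847416 202.7801803 ]
 [319.01840477 249.94812502]]
```

View pics/w7c.png

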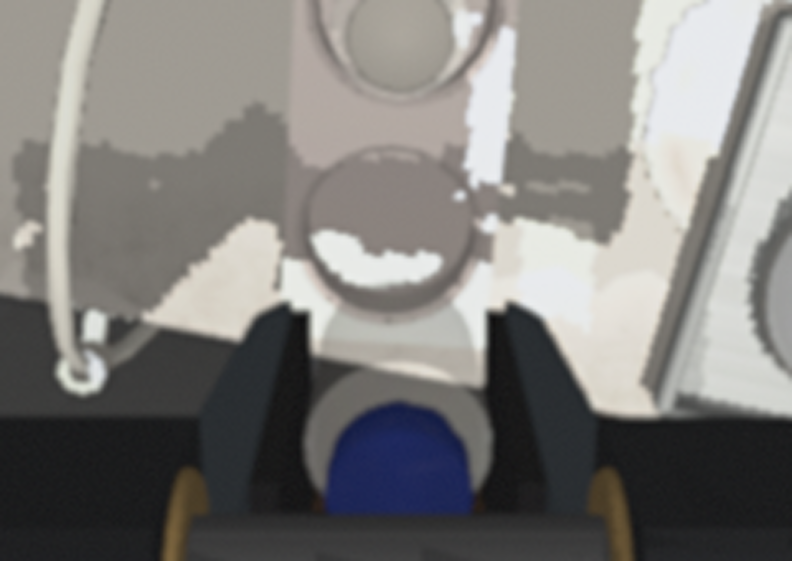

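The rack is square to the tool. The free hole's centre is at (318,200) in the image, against a vial axis of about (321), so I'll shift about 1.5 mm left and lower.

Call:
apply_moves --pt "0 -0.0015 0.02 0 -0.9" --pt "0 -0.0015 0.04 0 -0.9" --pt "0 -0.0015 0.052 0 -0.9" --pt "0 -0.0015 0.06 0 -0.9" --pt "0 -0.0015 0.065 0 -0.9"

```text
time_s: 18.4
ee_pos: [434.4, -181.7, 44.0]
ee_rot: [180.0, -0.0, 12.0]
force: [0.3, 0.0, -0.3]
gripper_width: 27.6
gripper_force: 8.0
```

Call:
apply_moves --pt "0 0 0.005 0 -0.9" --pt "0 0 0.01 0 -0.9" --pt "0 0 0.014 0 -0.9" --pt "0 0 0.017 0 -0.9" --pt "0 0 0.017 0 -0.9"

```text
time_s: 18.9
ee_pos: [434.1, -181.6, 26.8]
ee_rot: [180.0, 0.0, 12.0]
force: [0.3, -0.2, 0.4]
gripper_width: 27.5
gripper_force: 8.0
```

Call:
apply_moves --pt "0 0 0 0 -0.2" --pt "0 0 0 0 -0.1" --pt "0 0 0 0 0.0" --pt "0 0 0 0 0.1" --pt "0 0 0 0 0.1"

```text
time_s: 19.4
ee_pos: [434.1, -181.6, 27.0]
ee_rot: [180.0, -0.0, 12.0]
force: [-0.5, -0.7, 0.7]
gripper_width: 50.3
gripper_force: 0.0
```

Call:
apply_moves --pt "0 0 -0.02 0 0.1" --pt "0 0 -0.05 0 0.1" --pt "0 0 -0.09 0 0.1" --pt "0 0 -0.12 0.1 0.1" --pt "0 0 -0.15 0.21 0.1"

```text
time_s: 19.9
ee_pos: [434.0, -181.5, 178.5]
ee_rot: [180.0, -0.0, -0.3]
force: [1.1, -0.5, -0.3]
gripper_width: 50.4
gripper_force: 0.0
```

Run:
```python
from h import *
st=env.state(); print(st["ee_pos"],st["ee_rot"],st["gripper_width"],st["force"])
im=cams.grab_frame("wrist"); cv2.imwrite("pics/w8.png",im)
crop("pics/w8.png","pics/w8c.png",210,430,110,270,3.3)
```

```text
[ 434.00403185 -181.5496558   178.5151891 ] [ 1.79981185e+02 -3.80741555e-02 -2.59874331e-01] 50.35019484828944 [ 1.08339742 -0.54227097 -0.25672168]
```

View pics/w8c.png

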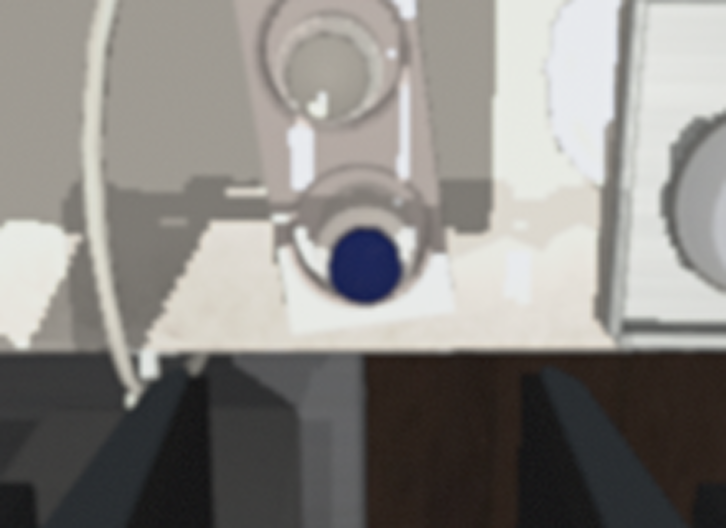

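The used vial sits in the free hole, its cap at (366,265) in the crop and the hole's rim around it. Now the brown vial.

Call:
apply_moves --pt "0.008 -0.04 0 0 0.2" --pt "0.016 -0.08 0 0 0.2" --pt "0.024 -0.125 0 0 0.2" --pt "0.032 -0.17 0 0 0.2" --pt "0.04 -0.215 0 0 0.2"

```text
time_s: 20.45
ee_pos: [474.1, 35.1, 176.9]
ee_rot: [180.0, -0.0, 0.0]
force: [1.3, -0.1, 0.2]
gripper_width: 54.6
gripper_force: 0.0
```

Call:
apply_moves --pt "0.007 -0.04 0 0 0.2" --pt "0.014 -0.08 0 0 0.2" --pt "0.021 -0.12 0.02 0 0.2" --pt "0.028 -0.153 0.05 0 0.2" --pt "0.028 -0.153 0.07 0 0.2"

```text
time_s: 20.95
ee_pos: [502.4, 190.0, 105.1]
ee_rot: [-179.9, -0.0, 0.2]
force: [0.5, -1.4, -0.0]
gripper_width: 54.6
gripper_force: 0.0
```

Run:
```python
from h import *
st=env.state(); print(st["ee_pos"],st["ee_rot"],st["gripper_width"],st["force"])
im=cams.grab_frame("wrist"); cv2.imwrite("pics/w9.png",im)
crop("pics/w9.png","pics/w9c.png",220,420,120,270,3.3)
print(w2pix("wrist",[(502,187,58)],st))
```

```text
[502.44907695 189.95339687 105.13563949] [-1.79942155e+02 -3.97502974e-03  2.43084070e-01] 54.644325449025644 [ 0.46444538 -1.3567593  -0.04430681]
[[323.55815149 220.67923271]]
```

View pics/w9c.png

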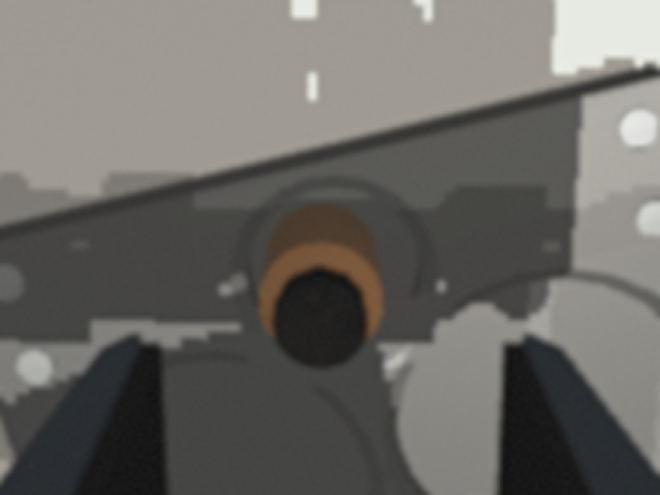

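The black cap is at (317,216) in the full image, about 2 mm left of the fingers' midline, so I'll shift 1.5 mm and descend.

Call:
apply_moves --pt "0 -0.0015 0.02 0 0.2" --pt "0 -0.0015 0.04 0 0.2" --pt "0 -0.0015 0.06 0 0.2" --pt "0 -0.0015 0.078 0 0.2" --pt "0 -0.0015 0.078 0 0.2"

```text
time_s: 21.5
ee_pos: [500.5, 186.8, 27.3]
ee_rot: [179.9, 0.3, -0.0]
force: [-0.5, -0.6, 0.5]
gripper_width: 54.7
gripper_force: 0.0
```

Call:
apply_moves --pt "0 0 0 0 0.2"

```text
time_s: 21.6
ee_pos: [502.4, 187.6, 29.4]
ee_rot: [180.0, -0.0, -0.0]
force: [0.8, 1.0, 0.3]
gripper_width: 54.9
gripper_force: 0.0
```

Call:
apply_moves --pt "0 -0.0025 0.002 0 0.2" --pt "0 -0.0025 0.004 0 0.2" --pt "0 -0.0025 0.004 0 0.2"

```text
time_s: 21.9
ee_pos: [502.4, 190.5, 25.4]
ee_rot: [-180.0, -0.0, -0.0]
force: [0.5, 0.2, 0.1]
gripper_width: 54.7
gripper_force: 0.0
```

Call:
apply_moves --pt "0 0 0 0 0.0" --pt "0 0 0 0 -0.2" --pt "0 0 0 0 -0.5" --pt "0 0 0 0 -0.9" --pt "0 0 0 0 -0.9" --grip_force 8

```text
time_s: 22.4
ee_pos: [502.2, 190.4, 25.0]
ee_rot: [180.0, -0.0, -0.0]
force: [0.5, -0.3, 0.3]
gripper_width: 26.4
gripper_force: 8.0
```

Call:
apply_moves --pt "0 0 0 0 -0.9" --pt "0 0 -0.01 0 -0.9" --pt "0 0 -0.04 0 -0.9" --pt "0 0 -0.08 0 -0.9" --pt "0 0 -0.11 0 -0.9"

```text
time_s: 22.9
ee_pos: [502.7, 190.5, 137.6]
ee_rot: [-180.0, -0.1, -0.0]
force: [0.7, 0.0, -0.0]
gripper_width: 26.2
gripper_force: 8.0
```

Call:
apply_moves --pt "-0.006 0.04 0 0 -0.9" --pt "-0.013 0.08 0 0 -0.9" --pt "-0.02 0.125 0 0 -0.9" --pt "-0.029 0.175 0 0 -0.9" --pt "-0.036 0.22 0 0 -0.9"

```text
time_s: 23.4
ee_pos: [465.5, -31.3, 135.8]
ee_rot: [180.0, -0.1, 0.0]
force: [0.6, -0.4, 0.1]
gripper_width: 26.4
gripper_force: 8.0
```

Call:
apply_moves --pt "0 0.005 0.01 0 -0.9" --pt "0 0.005 0.02 0 -0.9" --pt "0 0.005 0.03 0 -0.9" --pt "0 0.005 0.03 0 -0.9" --pt "0 0.005 0.03 0 -0.9"

```text
time_s: 23.9
ee_pos: [466.2, -33.4, 104.5]
ee_rot: [-180.0, 0.1, 0.1]
force: [0.5, 0.0, -0.1]
gripper_width: 26.4
gripper_force: 8.0
```

Run:
```python
from h import *
st=env.state(); print(st["ee_pos"],st["ee_rot"],st["gripper_width"],st["force"])
im=cams.grab_frame("wrist"); cv2.imwrite("pics/w10.png",im)
crop("pics/w10.png","pics/w10c.png",220,420,130,300,3.3)
print(w2pix("wrist",[(464,-36,25)],st))
```

```text
[466.15919002 -33.41020329 104.51833788] [-1.79991188e+02  5.58069540e-02  1.11190567e-01] 26.374876880702914 [ 0.49560034  0.00265468 -0.13341983]
[[322.64164737 207.89706871]]
```

View pics/w10c.png

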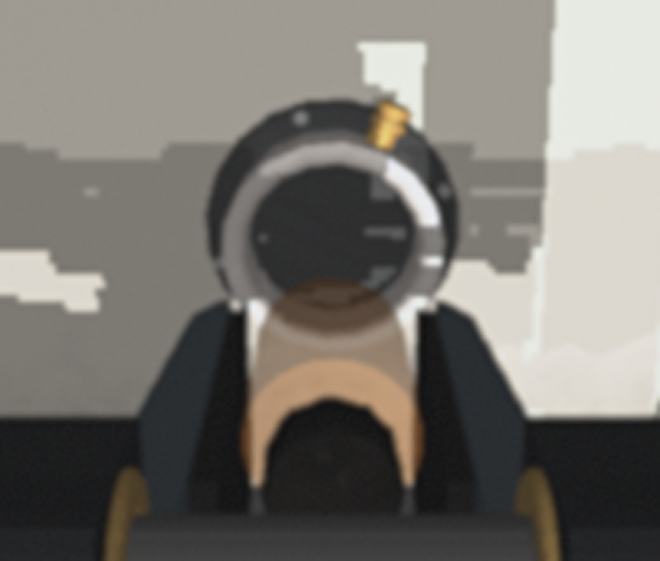

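The collar is centred at (332,250) in the crop, directly in line with the held vial at (333), so I'll lower it.

Call:
apply_moves --pt "-0.001 0.0005 0.02 0 -0.9" --pt "-0.001 0.0005 0.035 0 -0.9" --pt "-0.001 0.0005 0.047 0 -0.9" --pt "-0.001 0.0005 0.057 0 -0.9" --pt "-0.001 0.0005 0.06 0 -0.9"

```text
time_s: 24.45
ee_pos: [464.9, -34.6, 44.3]
ee_rot: [-180.0, 0.1, 0.0]
force: [-0.9, -0.4, -0.2]
gripper_width: 26.4
gripper_force: 8.0
```

Call:
apply_moves --pt "0 0 0.005 0 -0.9" --pt "0 0 0.01 0 -0.9" --pt "0 0 0.013 0 -0.9" --pt "0 0 0.0155 0 -0.9" --pt "0 0 0.0155 0 -0.9"

```text
time_s: 24.95
ee_pos: [465.0, -35.1, 29.3]
ee_rot: [180.0, 0.0, -0.0]
force: [1.2, -0.2, -0.7]
gripper_width: 26.3
gripper_force: 8.0
```

Call:
apply_moves --pt "0 0 0.0007 0 -0.9" --pt "0 0 0.0007 0 -0.2" --pt "0 0 0.0007 0 0" --pt "0 0 0.0007 0 0.1" --pt "0 0 0.0007 0 0.1"

```text
time_s: 25.45
ee_pos: [465.2, -35.1, 28.8]
ee_rot: [180.0, -0.0, -0.0]
force: [-0.5, 0.2, 0.3]
gripper_width: 49.8
gripper_force: 0.0
```

Call:
apply_moves --pt "0 0 -0.02 0 0.1" --pt "0 0 -0.06 0 0.1" --pt "0 0 -0.1 0 0.1" --pt "0 0 -0.15 0 0.1" --pt "0 0 -0.2 0 0.1"

```text
time_s: 25.95
ee_pos: [464.5, -35.0, 230.6]
ee_rot: [-180.0, 0.0, -0.0]
force: [1.1, -0.2, 0.2]
gripper_width: 50.0
gripper_force: 0.0
```

Run:
```python
from h import *
st=env.state(); print(st["ee_pos"],st["ee_rot"],st["gripper_width"],st["force"])
im=cams.grab_frame("wrist"); cv2.imwrite("pics/w11.png",im)
cv2.imwrite("pics/s11.png",cams.grab_frame("scene"))
a=cv2.resize(im[80:270,200:620],(660,299)); b=cv2.resize(cv2.imread("pics/s11.png")[150:300,180:510],(660,300))
cv2.imwrite("pics/ws11.png",np.vstack([a,b]))
```

```text
[464.49223308 -35.02643635 230.55509073] [-1.79999577e+02  2.35002523e-02 -1.39290846e-02] 50.00770425853284 [ 1.11819031 -0.18052294  0.17354986]
```

View pics/ws11.png

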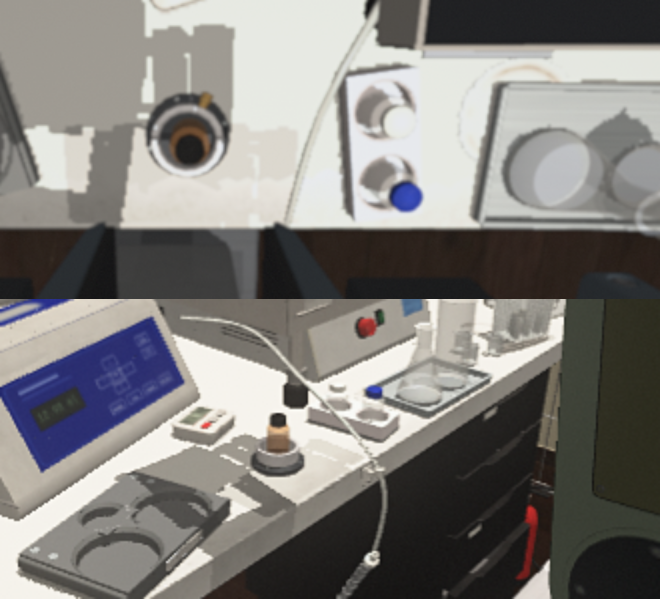

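The brown vial stands centred in the seat, the blue-capped vial is in the rack and both glasses are still on the tray. Now the flask goes back.

Call:
apply_moves --pt "-0.004 0.04 0 0 0.02" --pt "-0.008 0.08 0 0 0.02" --pt "-0.012 0.12 0 0 0.02" --pt "-0.016 0.16 0 0 0.02" --pt "-0.02 0.2 0 0 0.02"

```text
time_s: 26.55
ee_pos: [444.4, -236.5, 228.0]
ee_rot: [-180.0, 0.0, -0.0]
force: [0.6, 0.6, -0.4]
gripper_width: 46.6
gripper_force: 0.0
```

Call:
apply_moves --pt "-0.004 0.03 0 0 0.02" --pt "-0.0065 0.06 0 0 0.02" --pt "-0.0065 0.0723 0 0 0.02" --pt "-0.0065 0.0723 0.03 0 0.02" --pt "-0.0065 0.0723 0.07 0 0.02"

```text
time_s: 27.05
ee_pos: [439.8, -308.3, 159.2]
ee_rot: [179.9, -0.2, -0.1]
force: [0.5, 0.1, -0.2]
gripper_width: 46.5
gripper_force: 0.0
```

Call:
apply_moves --pt "0 0 0 0 0.02" --pt "0 0 0 0 0.02" --pt "0 0 0 0 0.02"

```text
time_s: 27.35
ee_pos: [439.8, -307.8, 160.6]
ee_rot: [179.9, -0.2, 0.0]
force: [0.3, 0.3, 0.3]
gripper_width: 46.9
gripper_force: 0.0
```

Call:
apply_moves --pt "-0.001 0 0.025 0 0.02" --pt "-0.001 0 0.05 0 0.02" --pt "-0.001 0 0.07 0 0.02" --pt "-0.001 0 0.088 0 0.02" --pt "-0.001 0 0.088 0 0.02"

```text
time_s: 27.85
ee_pos: [437.4, -307.0, 70.5]
ee_rot: [-180.0, 0.1, 0.0]
force: [0.1, 0.4, -0.0]
gripper_width: 46.8
gripper_force: 0.0
```

Call:
apply_moves --pt "0 0 0 0 0.0" --pt "0 0 0 0 -0.3" --pt "0 0 0 0 -0.8" --pt "0 0 0 0 -0.8" --pt "0 0 0 0 -0.8" --grip_force 15

```text
time_s: 28.35
ee_pos: [438.5, -307.8, 72.1]
ee_rot: [179.9, -0.1, -0.0]
force: [-0.4, 1.7, 6.3]
gripper_width: 32.2
gripper_force: 15.0
```

Call:
apply_moves --pt "0 0 -0.01 0 -0.8" --pt "0 0 -0.04 0 -0.8" --pt "0 0 -0.08 0 -0.8" --pt "0 0 -0.12 0 -0.8" --pt "0 0 -0.15 0 -0.8"

```text
time_s: 28.85
ee_pos: [437.8, -307.7, 223.8]
ee_rot: [179.9, -0.1, -0.0]
force: [1.0, -0.3, -1.3]
gripper_width: 33.2
gripper_force: 15.0
```

Call:
apply_moves --pt "0.002 -0.03 0 0 -0.8" --pt "0.004 -0.07 0 0 -0.8" --pt "0.006 -0.11 0 0 -0.8" --pt "0.008 -0.155 0 0 -0.8" --pt "0.01 -0.2 0 0 -0.8"

```text
time_s: 29.35
ee_pos: [447.1, -105.9, 221.1]
ee_rot: [180.0, -0.0, -0.1]
force: [1.0, 0.6, -0.7]
gripper_width: 32.7
gripper_force: 15.0
```

Call:
apply_moves --pt "0.003 -0.045 0 0 -0.8" --pt "0.006 -0.09 0 0 -0.8" --pt "0.009 -0.135 0 0 -0.8" --pt "0.012 -0.175 0 0 -0.8" --pt "0.013 -0.21 0 0 -0.8"

```text
time_s: 29.85
ee_pos: [460.3, 104.6, 221.2]
ee_rot: [180.0, -0.0, 0.0]
force: [0.1, 0.2, -0.9]
gripper_width: 33.0
gripper_force: 15.0
```

Call:
apply_moves --pt "0 -0.02 0 0 -0.8" --pt "0 -0.03 0.02 0 -0.8" --pt "0 -0.03 0.06 0 -0.8" --pt "0 -0.03 0.09 0 -0.8" --pt "0 -0.03 0.11 0 -0.8"

```text
time_s: 30.35
ee_pos: [459.1, 132.3, 108.9]
ee_rot: [179.9, 0.2, 0.0]
force: [-0.7, 1.2, -0.4]
gripper_width: 32.6
gripper_force: 15.0
```

Call:
apply_moves --pt "0 0 0 0 -0.8" --pt "0 0 0 0 -0.8"

```text
time_s: 30.55
ee_pos: [461.0, 132.6, 111.4]
ee_rot: [180.0, -0.0, -0.0]
force: [0.5, 0.5, -0.4]
gripper_width: 32.9
gripper_force: 15.0
```

Call:
apply_moves --pt "0.0005 -0.0005 0.01 0 -0.8" --pt "0.0005 -0.0005 0.019 0 -0.8" --pt "0.0005 -0.0005 0.027 0 -0.8" --pt "0.0005 -0.0005 0.033 0 -0.8" --pt "0.0005 -0.0005 0.036 0 -0.8"

```text
time_s: 31.05
ee_pos: [460.9, 133.5, 75.2]
ee_rot: [-180.0, 0.1, -0.0]
force: [-6.2, -0.2, 20.7]
gripper_width: 32.3
gripper_force: 15.0
```

Call:
apply_moves --pt "0 0 0 0 -0.8" --pt "0 0 0 0 -0.8"

```text
time_s: 31.25
ee_pos: [461.0, 133.4, 75.2]
ee_rot: [-180.0, 0.0, -0.0]
force: [-2.4, 0.2, 4.6]
gripper_width: 32.7
gripper_force: 15.0
```

Call:
apply_moves --pt "0 0 -0.0005 0 -0.8" --pt "0 0 -0.0005 0 -0.1" --pt "0 0 -0.0005 0 0.1" --pt "0 0 -0.0005 0 0.2" --pt "0 0 -0.0005 0 0.2"

```text
time_s: 31.75
ee_pos: [461.2, 133.0, 75.1]
ee_rot: [180.0, -0.0, -0.0]
force: [-0.1, 0.0, 0.3]
gripper_width: 54.7
gripper_force: 0.0
```

Call:
apply_moves --pt "0 0 -0.02 0 0.2" --pt "0 0 -0.06 0 0.2" --pt "0 0 -0.1 0 0.2" --pt "0 0 -0.14 0 0.2" --pt "0 0 -0.18 0 0.2"

```text
time_s: 32.25
ee_pos: [460.9, 133.0, 256.9]
ee_rot: [180.0, -0.0, -0.0]
force: [1.1, 0.5, -0.4]
gripper_width: 54.7
gripper_force: 0.0
```

Call:
apply_moves --pt "-0.003 0.045 0 0 0.5" --pt "-0.006 0.09 0 0 0.5" --pt "-0.008 0.135 0 0 0.5" --pt "-0.01 0.18 0 0 0.7" --pt "-0.012 0.225 0 0 0.7"

```text
time_s: 32.75
ee_pos: [448.7, -93.6, 255.4]
ee_rot: [180.0, -0.0, 0.0]
force: [1.0, -0.1, -0.1]
gripper_width: 77.4
gripper_force: 0.0
```

Run:
```python
from h import *
st=env.state(); print(st["ee_pos"],st["gripper_width"],st["force"])
for n,boxes in (("top",{"neck":(230,180,30,26),"foot":(228,176,44,44)}),("scene",{"neck":(252,205,24,24),"foot":(246,242,40,30)})):
    a=cv2.imread(f"pics/{n}0.png"); b=cams.grab_frame(n); cv2.imwrite(f"pics/{n}12.png",b)
    for k,(x,y,w,h) in boxes.items():
        r=cv2.matchTemplate(b[y-12:y+h+12,x-12:x+w+12],a[y:y+h,x:x+w],cv2.TM_CCOEFF_NORMED); _,m,_,l=cv2.minMaxLoc(r)
        print(n,k,l[0]-12,l[1]-12,round(m,3))
print("predicted px shift in scene for 14 mm up:",w2pix("scene",(461,133,125))-w2pix("scene",(461,133,111)), "5mm x", w2pix("scene",(466,133,111))-w2pix("scene",(461,133,111)))
```

```text
[448.70716837 -93.60273074 255.37172955] 77.410460814183 [ 0.9786993  -0.08261853 -0.11472078]
top neck 0 0 0.977
top foot 0 0 0.849
scene neck 0 0 0.919
scene foot 0 0 0.908
predicted px shift in scene for 14 mm up: [[-0.35768842 -6.50720607]] 5mm x [[-1.7163798  -0.77427729]]
```

Template matching shows zero pixel shift for the flask in both cameras, so it is back in its well. Now the beaker.

Call:
apply_moves --pt "-0.002 0.045 0 0 0.7" --pt "-0.004 0.09 0 0 0.7" --pt "-0.006 0.135 0 0 0.7" --pt "-0.008 0.18 0 0 0.7" --pt "-0.01 0.22 0 0 0.7"

```text
time_s: 33.35
ee_pos: [439.1, -313.3, 255.2]
ee_rot: [-180.0, -0.0, -0.0]
force: [0.7, -0.2, -0.1]
gripper_width: 77.5
gripper_force: 0.0
```

Call:
apply_moves --pt "0 0.035 0 0 0.7" --pt "0 0.0705 0 0 0.7" --pt "0 0.0705 0.03 0 0.7" --pt "0 0.0705 0.06 0 0.7" --pt "0 0.0705 0.09 0 0.7"

```text
time_s: 33.85
ee_pos: [439.4, -382.1, 164.1]
ee_rot: [-180.0, -0.0, -0.0]
force: [0.6, -0.7, -0.0]
gripper_width: 77.3
gripper_force: 0.0
```

Call:
apply_moves --pt "0 0 0 0 0.7" --pt "0 0 0 0 0.7"

```text
time_s: 34.05
ee_pos: [439.6, -382.1, 165.6]
ee_rot: [-180.0, 0.0, 0.0]
force: [1.1, -0.1, 0.5]
gripper_width: 77.5
gripper_force: 0.0
```

Call:
apply_moves --pt "-0.001 0.002 0.02 0 0.7" --pt "-0.001 0.002 0.04 0 0.7" --pt "-0.001 0.002 0.057 0 0.7" --pt "-0.001 0.002 0.068 0 0.7" --pt "-0.001 0.002 0.068 0 0.7"

```text
time_s: 34.55
ee_pos: [438.3, -384.3, 97.4]
ee_rot: [-180.0, 0.0, 0.0]
force: [0.8, 0.7, 0.6]
gripper_width: 77.5
gripper_force: 0.0
```

Call:
apply_moves --pt "0 0 0 0 0.2" --pt "0 0 0 0 0.0" --pt "0 0 0 0 -0.3" --pt "0 0 0 0 -0.6" --pt "0 0 0 0 -0.6" --grip_force 15

```text
time_s: 35.05
ee_pos: [438.6, -384.8, 98.2]
ee_rot: [179.9, -0.1, -0.0]
force: [0.4, 0.9, 4.9]
gripper_width: 56.4
gripper_force: 15.0
```

Call:
apply_moves --pt "0 0 -0.01 0 -0.6" --pt "0 0 -0.04 0 -0.6" --pt "0 0 -0.08 0 -0.6" --pt "0 0 -0.12 0 -0.6" --pt "0 0 -0.155 0 -0.6"

```text
time_s: 35.55
ee_pos: [438.0, -384.4, 254.7]
ee_rot: [180.0, -0.0, -0.0]
force: [0.7, -1.0, -0.1]
gripper_width: 56.7
gripper_force: 14.9
```

Call:
apply_moves --pt "0 -0.03 0 0 -0.6" --pt "0 -0.07 0 0 -0.6" --pt "0 -0.11 0 0 -0.6" --pt "0 -0.155 0 0 -0.6" --pt "0 -0.2 0 0 -0.6"

```text
time_s: 36.05
ee_pos: [437.5, -182.8, 252.5]
ee_rot: [-180.0, -0.0, -0.1]
force: [1.6, -0.1, -0.3]
gripper_width: 56.5
gripper_force: 15.0
```

Call:
apply_moves --pt "0 -0.045 0 0 -0.6" --pt "0 -0.09 0 0 -0.6" --pt "0.001 -0.135 0 0 -0.6" --pt "0.002 -0.18 0 0 -0.6" --pt "0.002 -0.225 0 0 -0.6"

```text
time_s: 36.55
ee_pos: [439.7, 42.3, 252.7]
ee_rot: [180.0, -0.0, -0.0]
force: [0.5, 0.7, -0.1]
gripper_width: 56.4
gripper_force: 15.0
```

Call:
apply_moves --pt "0 -0.045 0 -0.05 -0.6" --pt "0.001 -0.09 0 -0.1 -0.6" --pt "0.002 -0.13 0 -0.15 -0.6" --pt "0.002 -0.16 0 -0.2 -0.6" --pt "0.002 -0.175 0 -0.235 -0.6"

```text
time_s: 37.05
ee_pos: [441.8, 217.7, 252.3]
ee_rot: [-180.0, 0.0, 13.7]
force: [0.2, -0.3, 0.2]
gripper_width: 56.6
gripper_force: 15.0
```

Call:
apply_moves --pt "0 0 0.02 0 -0.6" --pt "0 0 0.05 0 -0.6" --pt "0 0 0.09 0 -0.6" --pt "0 0 0.11 0 -0.6" --pt "0 0 0.11 0 -0.6"

```text
time_s: 37.55
ee_pos: [440.0, 213.9, 139.6]
ee_rot: [179.9, 0.4, 13.4]
force: [0.3, -0.6, -0.8]
gripper_width: 56.6
gripper_force: 15.0
```

Call:
apply_moves --pt "0 0 0 0 -0.6" --pt "0 0 0 0 -0.6"

```text
time_s: 37.75
ee_pos: [443.4, 215.8, 143.9]
ee_rot: [-180.0, -0.2, 13.4]
force: [-0.2, 0.5, -0.7]
gripper_width: 56.4
gripper_force: 15.0
```

Call:
apply_moves --pt "0 0 0.01 0 -0.6" --pt "0 0 0.02 0 -0.6" --pt "0 0 0.03 0 -0.6" --pt "0 0 0.037 0 -0.6" --pt "0 0 0.04 0 -0.6"

```text
time_s: 38.25
ee_pos: [441.8, 215.8, 101.6]
ee_rot: [-180.0, 0.1, 13.4]
force: [-1.2, 1.3, 11.1]
gripper_width: 56.4
gripper_force: 15.0
```

Call:
apply_moves --pt "0 0 0 0 -0.6" --pt "0 0 0 0 -0.6" --pt "0 0 0 0 -0.6"

```text
time_s: 38.55
ee_pos: [442.2, 215.6, 102.2]
ee_rot: [180.0, -0.0, 13.5]
force: [-0.3, 0.2, -0.2]
gripper_width: 56.2
gripper_force: 15.0
```

Call:
apply_moves --pt "0 0 0.0005 0 -0.6" --pt "0 0 0.0005 0 0.4" --pt "0 0 0.0005 0 0.6" --pt "0 0 0.0005 0 0.7" --pt "0 0 0.0005 0 0.7"

```text
time_s: 39.05
ee_pos: [442.2, 215.6, 101.8]
ee_rot: [180.0, -0.0, 13.5]
force: [-0.5, 0.4, -0.9]
gripper_width: 77.3
gripper_force: 0.0
```

Call:
apply_moves --pt "0 0 -0.02 0 0.7" --pt "0 0 -0.06 0 0.7" --pt "0 0 -0.1 0 0.7" --pt "0 0 -0.14 0 0.7" --pt "0 0 -0.18 0 0.7"

```text
time_s: 39.55
ee_pos: [441.9, 215.4, 283.5]
ee_rot: [180.0, -0.0, 13.5]
force: [0.9, 0.6, 0.6]
gripper_width: 77.7
gripper_force: 0.0
```

Call:
apply_moves --pt "-0.01 0.045 0 0 0.7" --pt "-0.02 0.09 0 0 0.7" --pt "-0.03 0.13 0 0 0.7" --pt "-0.04 0.17 0 0 0.7" --pt "-0.05 0.21 0 0 0.7"

```text
time_s: 40.05
ee_pos: [442.1, -1.8, 281.9]
ee_rot: [180.0, -0.0, 13.5]
force: [0.9, -0.0, 0.3]
gripper_width: 77.6
gripper_force: 0.0
```

Call:
apply_moves --pt "0 0.04 0 0 0.7" --pt "0 0.08 0 0 0.7" --pt "0 0.12 0 0 0.7" --pt "0 0.12 0 0 0.7" --pt "0 0.12 0 0 0.7"

```text
time_s: 40.55
ee_pos: [470.1, -117.3, 281.4]
ee_rot: [-179.9, 0.0, 13.3]
force: [-0.6, 0.4, 0.0]
gripper_width: 77.7
gripper_force: 0.0
```

Run:
```python
from h import *
st=env.state(); print(st["ee_pos"],st["gripper_width"],st["force"],st["time_s"])
for n,boxes in (("top",{"beaker":(188,184,40,40),"neck":(230,180,30,26)}),("scene",{"beaker rim":(215,212,36,26),"beaker foot":(218,262,40,36),"neck":(252,205,24,24)})):
    a=cv2.imread(f"pics/{n}0.png"); b=cams.grab_frame(n); cv2.imwrite(f"pics/{n}13.png",b)
    for k,(x,y,w,h) in boxes.items():
        r=cv2.matchTemplate(b[y-12:y+h+12,x-12:x+w+12],a[y:y+h,x:x+w],cv2.TM_CCOEFF_NORMED); _,m,_,l=cv2.minMaxLoc(r)
        print(n,k,l[0]-12,l[1]-12,round(m,3))
a=cv2.imread("pics/s11.png"); b=cv2.imread("pics/scene13.png")
for k,(x,y,w,h) in {"brown":(304,202,34,40),"rack":(330,185,60,40)}.items():
    r=cv2.matchTemplate(b[y-8:y+h+8,x-8:x+w+8],a[y:y+h,x:x+w],cv2.TM_CCOEFF_NORMED); _,m,_,l=cv2.minMaxLoc(r); print(k,l[0]-8,l[1]-8,round(m,3))
```

```text
[ 470.12138722 -117.34741341  281.42234435] 77.67273023176818 [-0.58559994  0.39189775  0.03313289] 40.55
top beaker 0 0 0.96
top neck 0 0 0.976
scene beaker rim 2 0 0.952
scene beaker foot 0 0 0.939
scene neck 0 0 0.763
brown 0 0 0.806
rack 0 0 0.957
```

Everything is back in place within a couple of pixels and the arm is clear, so I'm handing in.

```bash
python3 -c "
from workcell import env
print(env.job_done())"
```

```text
the job is handed in; nothing more can be done
None
```

I handed the job in at about 41 s: the brown vial is in the seat, the used vial is in the rack's free hole, and the beaker and flask are back upright in their own wells (0–2 px from their starting images). No pass/fail result came back.

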